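# Set up the graded swage row and wedge it tight

## Robot

A 7-joint arm with a two-finger parallel gripper is mounted at the origin on the work surface. World frame = base frame: x ahead of the robot, y to its left, z up, the work surface at z = 0. Lengths are in mm, angles in rad, forces in N, time in s.
With the tool pointing down it reaches from about 425 to 825 mm from the base axis. Payload 3.6 kg.
Tool frame: the origin (TCP) lies at the very end of the fingers, on their centre line; the grasp point (between the pads) lies 19 mm behind it; z points along the fingers, y is the line along which they close (so a half turn about z gives the same grasp; the last joint's range is limited). The gripper opens to 85 mm and grips with 20 to 120 N. Pads are 22 mm wide; open, the fingers measure 114 mm over their backs; the gripper's body (76 mm by 85 mm) begins 54 mm behind the grasp point. The pads swing forward as they close: fully open they stand 13 mm farther back than shut.
Start: joints at [-0.026, 0.615, -0.013, 1.423, 0.008, 1.103, -0.04], TCP at [649.971, 0.023, 231.297] pointing down, gripper open.
Joint ranges: [-3.12, 3.12], [-0.3, 2.06], [-1.34, 1.32], [0.26, 2.42], [-1.36, 4.5], [0.01, 1.98], [-2.84, 2.84]. Speed limits (rad/s): [2.79, 2.79, 3.14, 3.14, 3.14, 3.14, 3.14].

## Interface

Orientations are given as [roll, pitch, yaw] about the fixed x, y, z axes, in that order (R = Rz(yaw) Ry(pitch) Rx(roll)).
In Python, from cell import arm gives the robot as it stands. The module is installed in compiled form; this text tells all that it offers.
- The arm moves only by the tool drive_tool, never from a script. Its argument "steps" is one flat list of numbers, 4 for each row, row after row: the shift along the tool's x, y, z in cm, then the turn about the tool's z in degrees. In form: [x, y, z, spin, x, y, z, spin, ...]. A call has 1 to 8 rows; each row is the pose to reach, as a shift and turn from the pose commanded when the call began, along the tool's axes at that moment; what a row does not reach only later rows make up. A row lasts 1/10 s, in which the tool goes at most 50 mm and 8.59 degrees, less where a joint would pass 70% of its speed; a pose out of reach is approached as far as the arm can. A call with a gripper value outside its range is refused whole. "hand" is the opening, from -1 (shut) to 1 (fully open), set as the call begins (left out, the last holds). The fingers move at their own pace and stop on an object; "grip_force" is the grip in N (left out, the last holds). Time passes only in rows, so rows that repeat a pose let the fingers close. It gives the time, the measured TCP pose, the force, the opening and the grip force at its end, in the units of the state.
- arm.sense(): the state, without advancing time (a new reading comes with each control period).
- arm.read_camera(name): name is "scene" or "side" or "wrist"; returns a dict with "image" (384x512x3 uint8, red, green, blue), "depth" (384x512 float32, mm along the optical axis (not along the pixel's ray), 0 where there is no reading), "intrinsics" (3x3 intrinsics, pixels), "position" and "rotation" of the camera in the world. Camera axes: x right, y down, z forward; pixel columns grow to the right and rows downward; lengths in mm; the calibration is good to about 2 mm. A picture is of the moment at which its call begins.
- arm.close_job(): hands the job in; it is judged then, once.
Trained networks look in the newest picture that a camera, given by its name, has taken for a name from the list of things; names that differ only in an ending like _2 or _b are one class to them, and where a whole thing is asked for, a point or a joint stands for the part that bears it (a point fixed in the world has none). Each returns a list of dicts, best first, with "score" (0 to 1); they miss things now and then, are a little off and sometimes report something else, mostly with a low value. They report only what shows in the picture. A call takes as long as a camera call. They do not tell look-alikes from the thing itself.
- arm.silhouettes(label, camera): "pixels" (384x512 bool, what is visible of it) and "bbox" ([left, top, right, bottom] in pixels, round what is visible of it).
The state is a dict: "time": time; "joints": joint angles; "dq": joint speeds; "joint_efforts": joint torques, N m; "tcp_pos": TCP position; "tcp_rot": TCP orientation; "wrist_force": force on the tool from outside, world axes, zero at the start; "torque": the same for the moment, N m; "grip_width": finger opening in mm; "grip_force": force on a finger pad.
Only numpy, scipy, OpenCV 4.12 (cv2) and the standard library are available. Lean on these libraries where they do the work, as an engineer would, in place of code of your own. Each camera call takes 0.05 s, during which the arm holds its last target. There are 200 camera calls.

## Task

Set up the bottom swages for drawing down a bar: stand the three dies with bright round grooves upright in the blue die holder, centred across it with their grooves lying across the row, the widest groove against the square stop, then the medium, then the narrow. Then put the oak wedge, foot down, into the gap that is left at the sloping stop and press it down firmly until the row is packed tight and locked. The red-topped V-blocks do not belong: leave them, and the hammer, tongs and brush, where they are.

Things in the scene. Friction and masses are not known exactly. Their poses are not given: they have to be found in the camera images.
- holder: Fixed blue steel base, 96 (x) by 258 (y) by 12 mm thick, x within 15 deg of straight ahead. Row stands on it along y between two stops 46 high above the plate: square stop at +y (robot's left), inner face y +79; sloping stop at -y, inner face y -75 at the plate, leaning out 1 in 4 to -86.5 at its top. Open along both x sides. Origin: centre of underside, on the bench.
- swage_wide_mid (a point): Loose dark steel die, 0.76 kg, 44 mm long (x, along its groove), 56 wide (y), 46 high; in its top a bright bare-metal round groove 42 wide, 13 deep. Stands groove up, x within 35 deg of straight ahead. Point: its centre, half-way up. Packed in the holder its centre is at holder x 0, y +51 mm, either way round.
- swage_medium_mid (a point): Loose dark steel die, 0.63 kg, 44 mm long (x, along its groove), 44 wide (y), 46 high; in its top a bright bare-metal round groove 27 wide, 10 deep. Stands groove up, x within 35 deg of straight ahead. Point: its centre, half-way up. Packed in the holder its centre is at holder x 0, y +1 mm, either way round.
- swage_narrow_mid (a point): Loose dark steel die, 0.48 kg, 44 mm long (x, along its groove), 32 wide (y), 46 high; in its top a bright bare-metal round groove 13 wide, 6 deep. Stands groove up, x within 35 deg of straight ahead. Point: its centre, half-way up. Packed in the holder its centre is at holder x 0, y -37 mm, either way round.
- vblock_a_mid (a point): Look-alike that does not belong: dark steel V-block, 44 mm long (x, along its groove), 56 wide (y), 46 high; dull dark V groove 34 wide, 14 deep, the top strips beside it painted red. Stands groove up. Point: its centre, half-way up.
- vblock_b_mid (a point): Look-alike that does not belong: dark steel V-block, 44 mm long (x, along its groove), 40 wide (y), 46 high; dull dark V groove 22 wide, 10 deep, the top strips beside it painted red. Stands groove up. Point: its centre, half-way up.
- wedge_mid (a point): Oak wedge, 60 g, on its foot: 64 mm high, 40 wide (x); +y face upright, -y face slopes out 1 in 4 like the stop; 24 thick at foot (upright face eased 4 by 8 there), 40 at top. x within 23 deg of ahead; keep it so. Point: half-way up, 16 from each face. Home: point at holder x 0, y -69, z 52 (4 higher per mm of gap left); 15-20 N down drives it and it stays jammed.
- hammer_mid (a point): Bystander: ball-pein hammer, wooden handle, 300 mm long, lying along its x on the bench beyond the holder. Point: on the handle's axis, mid-length.
- tongs_mid (a point): Bystander: dark forge tongs, 300 mm long, lying along its x beyond the dies to the robot's right. Point: at the rivet.
- brush_mid (a point): Bystander: wooden wire brush, 240 mm long, 37 high, lying along its x beyond the dies to the robot's left. Point: its middle.
Not all that is in view belongs to the job. What is shaped like the part that bears swage_wide_mid but purple is not meant.

How it is judged (in metres and radians):
On the way, in this order (a step that is already met when the one before it is completed fails the run):
1. the three round-grooved swages stand in the holder in the order wide, medium, narrow from the square stop, wedge not yet home (y of swage_wide_mid in the frame of holder between 0.039 and 0.063 m and x of swage_wide_mid in the frame of holder between -0.01 and 0.01 m and z of swage_wide_mid in the frame of holder between 0.032 and 0.038 m and angle between each of swage_wide_mid, swage_medium_mid, swage_narrow_mid's own z axis and vertical below 0.1 rad and angle between the x axis of each of swage_wide_mid, swage_medium_mid, swage_narrow_mid and the x axis of holder, either way round below 0.15 rad and y of swage_medium_mid in the frame of holder between -0.011 and 0.013 m and x of swage_medium_mid in the frame of holder between -0.01 and 0.01 m and z of swage_medium_mid in the frame of holder between 0.032 and 0.038 m and y of swage_narrow_mid in the frame of holder between -0.049 and -0.025 m and x of swage_narrow_mid in the frame of holder between -0.01 and 0.01 m and z of swage_narrow_mid in the frame of holder between 0.032 and 0.038 m), for 0.2 s.
2. the wedge is pressed firmly home in the last gap (it bears on the sloping stop with more than 5 N) (z of wedge_mid in the frame of holder between 0.046 and 0.058 m and x of wedge_mid in the frame of holder between -0.01 and 0.01 m and y of wedge_mid in the frame of holder between -0.075 and -0.063 m and angle between the x axis of wedge_mid and the x axis of holder, either way round below 0.15 rad and angle between wedge_mid's own z axis and vertical below 0.12 rad and contact force between wedge and holder above 5 N), for 0.1 s.
At the end, for the whole second after the job is handed in: Wide, medium, narrow swage upright on the plate in order from the square stop: within 5 mm along the row, 10 mm across, 3 mm in height, 0.15 rad square. Wedge upright in the last gap, within 6 mm of its packed height and place, 10 mm across. All released and at rest (y of swage_wide_mid in the frame of holder between 0.046 and 0.056 m and x of swage_wide_mid in the frame of holder between -0.01 and 0.01 m and z of swage_wide_mid in the frame of holder between 0.032 and 0.038 m and angle between each of swage_wide_mid, swage_medium_mid, swage_narrow_mid's own z axis and vertical below 0.1 rad and angle between the x axis of each of swage_wide_mid, swage_medium_mid, swage_narrow_mid, wedge_mid and the x axis of holder, either way round below 0.15 rad and y of swage_medium_mid in the frame of holder between -0.004 and 0.006 m and x of swage_medium_mid in the frame of holder between -0.01 and 0.01 m and z of swage_medium_mid in the frame of holder between 0.032 and 0.038 m and y of swage_narrow_mid in the frame of holder between -0.042 and -0.032 m and x of swage_narrow_mid in the frame of holder between -0.01 and 0.01 m and z of swage_narrow_mid in the frame of holder between 0.032 and 0.038 m and z of wedge_mid in the frame of holder between 0.046 and 0.058 m and x of wedge_mid in the frame of holder between -0.01 and 0.01 m and y of wedge_mid in the frame of holder between -0.075 and -0.063 m and angle between wedge_mid's own z axis and vertical below 0.12 rad); the robot touches nothing.
It fails at once if a V-block is moved more than 15 mm (distance of any of vblock_a_mid, vblock_b_mid from where it was at the start of the episode above 0.015 m).
It fails at once if the hammer, tongs or brush is moved more than 30 mm (distance of any of hammer_mid, tongs_mid, brush_mid from where it was at the start of the episode above 0.03 m).
It also fails if it takes over 99 s, if anything falls off the work surface, if the arm or the gripper's body presses on something with over 40 N, if the wrist force passes 120 N, or if a joint passes its speed limit or range.

## Working session

There is one attempt and no reset: what is moved stays moved. The work goes in short steps, Python scripts to look and compute and a tool call to move; the robot and the scene stay as the last step left them, time stands still between calls to the robot, and variables do not carry over. Pictures are saved under pics/ and viewed, at most 14 in all, crops included, and the job is handed in when it is done.

Besides the shell and the picture viewer there is one more tool, called after "Request:" by a JSON object that holds its "op" and its "data". drive_tool: Moves the arm, as the interface text tells. Its arguments: {"type":"object","properties":{"steps":{"type":"array","items":{"type":"number"}},"hand":{"type":"number"},"grip_force":{"type":"number"}},"required":["steps"]}

```bash
mkdir -p pics; cat > h.py <<'E'
import numpy as np, cv2
from cell import arm
def pts(c):
    K=c["intrinsics"];d=c["depth"];v,u=np.indices(d.shape)
    P=np.stack([(u-K[0,2])/K[0,0]*d,(v-K[1,2])/K[1,1]*d,d],-1)
    return P@np.array(c["rotation"]).T+np.array(c["position"])
def save(n,im): cv2.imwrite("pics/"+n,cv2.cvtColor(im,cv2.COLOR_RGB2BGR))
E
python3 - <<'E'
from h import *
names=["holder","swage_wide_mid","swage_medium_mid","swage_narrow_mid","vblock_a_mid","wedge_mid"]
ims=[]
for cam in ["scene","side"]:
    c=arm.read_camera(cam); np.savez(cam,**c); P=pts(c); ims.append(c["image"])
    print(cam,np.round(c["position"]),np.round(c["rotation"],2).tolist())
    for n in names:
        for r in arm.silhouettes(n,cam)[:5]:
            m=r["pixels"]&(c["depth"]>0); q=P[m]
            if len(q)==0: continue
            top=q[q[:,2]>q[:,2].max()-6]
            print(n,round(r["score"],2),r["bbox"],"med",q.mean(0).round(),"top",top.mean(0).round())
save("a.png",cv2.resize(ims[0],(800,600))); save("b.png",cv2.resize(ims[1],(800,600)))
print(arm.sense())
E
```

```text
Traceback (most recent call last):
  File "h.py", line 6, in pts
    return P@np.array(c["rotation"]).T+np.array(c["position"])
           ~~~~~~~~~~~~~~~~~~~~~~~~~~~^~~~~~~~~~~~~~~~~~~~~~~~
ValueError: operands could not be broadcast together with shapes (384,512) (3,)
```

```bash
sed -i 's/P@np.array(c\["rotation"\]).T/P@rot(c["rotation"]).T/' h.py
cat >> h.py <<'E'
from scipy.spatial.transform import Rotation
def rot(r):
    r=np.array(r); return r if r.shape==(3,3) else Rotation.from_euler("xyz",r).as_matrix()
E
python3 - <<'E'
from h import *
names=["holder","swage_wide_mid","swage_medium_mid","swage_narrow_mid","vblock_a_mid","wedge_mid"]
ims=[]
for cam in ["scene","side"]:
    c=arm.read_camera(cam); np.savez(cam,**c); P=pts(c); ims.append(c["image"])
    print(cam,np.round(c["position"]),np.round(c["rotation"],2).tolist())
    for n in names:
        for r in arm.silhouettes(n,cam)[:5]:
            m=r["pixels"]&(c["depth"]>0); q=P[m]
            if len(q)==0: continue
            top=q[q[:,2]>q[:,2].max()-6]
            print(n,round(r["score"],2),r["bbox"],"med",q.mean(0).round(),"top",top.mean(0).round())
save("a.png",cv2.resize(ims[0],(800,600))); save("b.png",cv2.resize(ims[1],(800,600)))
print(arm.sense())
E
```

```text
scene [1368.   -2. 1287.] [-2.58, 0.01, 1.54]
holder 0.95 [218.2, 191.8, 297.7, 217.5] med [621.  -7.  17.] top [618. -15.  60.]
swage_wide_mid 0.62 [363.1, 161.0, 388.1, 183.7] med [509. 411.  31.] top [506. 415.  48.]
swage_wide_mid 0.54 [365.3, 140.1, 388.4, 159.1] med [410. 431.  31.] top [412. 428.  51.]
swage_medium_mid 0.72 [283.3, 147.2, 300.0, 169.0] med [437. 122.  35.] top [431. 119.  49.]
swage_narrow_mid 0.7 [215.7, 154.5, 230.7, 170.0] med [ 459. -119.   32.] top [ 458. -122.   50.]
vblock_a_mid 0.72 [157.6, 157.9, 181.7, 184.7] med [ 471. -305.   34.] top [ 466. -305.   48.]
wedge_mid 0.71 [115.4, 169.6, 135.0, 191.6] med [ 524. -439.   51.] top [ 519. -444.   67.]
side [ -43. -769.  787.] [-2.21, 0.02, -0.73]
holder 0.87 [212.9, 173.6, 289.0, 228.4] med [603. -26.  18.] top [611. -30.  58.]
swage_wide_mid 0.86 [104.5, 156.9, 127.3, 174.6] med [398. 423.  30.] top [400. 430.  46.]
swage_wide_mid 0.68 [167.3, 131.2, 224.3, 150.2] med [699. 362.  27.] top [697. 378.  37.]
swage_wide_mid 0.66 [136.0, 145.9, 157.4, 164.4] med [499. 404.  28.] top [502. 407.  45.]
swage_med
[... 546 characters left out ...]
e': 0.75, 'joints': array([-0.02649163,  0.61483914, -0.01262831,  1.42340102,  0.00808629,
        1.10341222, -0.04042657]), 'dq': array([-0.00067343,  0.00081373,  0.0005094 , -0.00159012, -0.00028295,
       -0.00033712, -0.00042947]), 'joint_efforts': array([-1.50570986e-04, -4.69011533e+01,  2.58878907e-01, -1.71320647e+01,
        9.96679097e-03,  1.36304119e-03,  2.07927542e-05]), 'tcp_pos': array([6.49968144e+02, 3.70716523e-02, 2.31336332e+02]), 'tcp_rot': array([-3.14158125e+00, -6.48215248e-05,  1.57082063e+00]), 'wrist_force': array([0.00176465, 0.22488398, 0.15237932]), 'torque': array([-0.04017612,  0.00773308,  0.00170614]), 'grip_force': 0.0, 'grip_width': 85.25790962682092}
```

View pics/a.png

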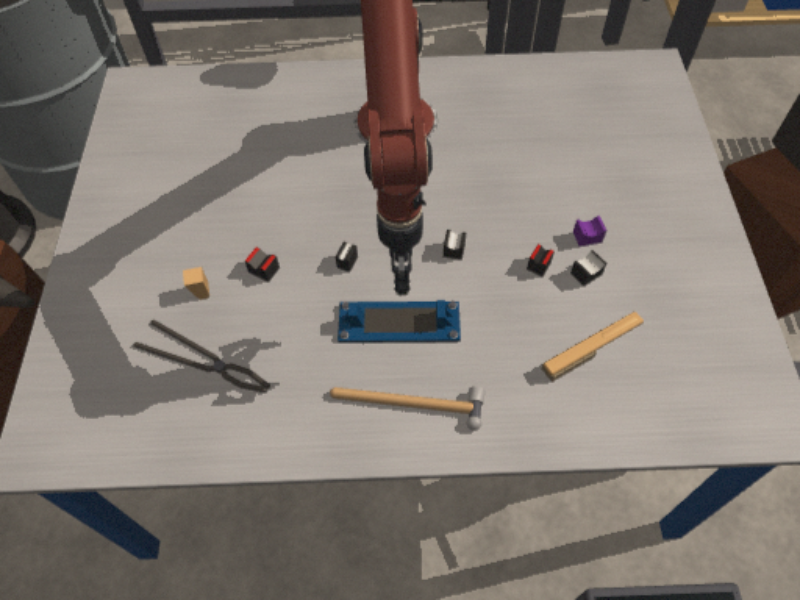

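View pics/b.png

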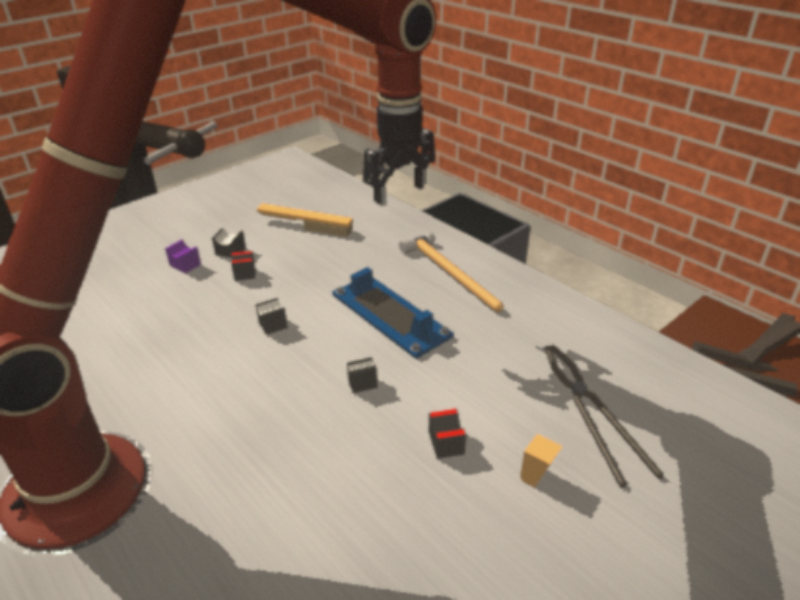

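```bash
cat >> h.py <<'E'
def rect(q):
    (c,s,a)=cv2.minAreaRect(q[:,:2].astype(np.float32)); return np.round(c,1),np.round(s,1),round(a,1)
E
python3 - <<'E'
from h import *
for cam in ["scene","side"]:
    c=dict(np.load(cam+".npz")); P=pts(c)
    for n,x,y in [("wide",503,412),("med",430,118),("nar",453,-122),("va",464,-308),("vb",470,330),("purple",405,428),("wedge",516,-445)]:
        m=(abs(P[...,0]-x)<45)&(abs(P[...,1]-y)<45)&(P[...,2]>34)&(c["depth"]>0)
        q=P[m]; print(cam,n,len(q),rect(q),q[:,2].max().round())
c=arm.read_camera("wrist"); np.savez("wrist",**c); P=pts(c); save("w0.png",c["image"]); print(c["position"],c["rotation"],c["intrinsics"])
for r in arm.silhouettes("holder","wrist"):
    q=P[r["pixels"]&(c["depth"]>0)]; print(r["score"],rect(q)); t=q[q[:,2]>50]
    for s in (t[t[:,1]>0],t[t[:,1]<0]): print(len(s),rect(s))
    p=q[(q[:,2]<20)&(q[:,2]>6)]; print(rect(p),np.median(p[:,2]))
E
```

```text
scene wide 161 (array([506.7, 412.3]), array([44.7, 61. ]), 33.1) 51.0
scene med 140 (array([427.9, 123.4]), array([43.6, 49.6]), 77.6) 53.0
scene nar 121 (array([ 451.8, -119.7]), array([35.4, 45.5]), 66.3) 55.0
scene va 184 (array([ 464.4, -306.6]), array([58.5, 47. ]), 59.6) 51.0
scene vb 142 (array([480.9, 309.9]), array([40. , 52.4]), 57.0) 55.0
scene purple 159 (array([404.2, 431.8]), array([47.5, 56.8]), 12.8) 55.0
scene wedge 192 (array([ 517. , -443.6]), array([45.4, 41.3]), 11.7) 71.0
side wide 129 (array([503.5, 409.2]), array([48. , 57.9]), 31.4) 49.0
side med 184 (array([427. , 120.6]), array([49.3, 44.6]), 74.8) 49.0
side nar 199 (array([ 449.9, -122.7]), array([35.5, 44.5]), 65.1) 50.0
side va 378 (array([ 462.7, -309.8]), array([56.4, 44.5]), 59.0) 50.0
side vb 128 (array([489.8, 326.1]), array([92.8, 43.4]), 57.2) 49.0
side purple 149 (array([402.2, 430.8]), array([47.3, 64.8]), 12.0) 49.0
side wedge 409 (array([ 515.6, -445.4]), array([43.5, 40.3]), 10.0) 68.0
[649.46579355  65.11754505 374.86388155] [ 2.87733205e+00 -7.29091957e-04  9.30866606e-04] [[266.78082079   0.         254.21063933]
 [  0.         266.78082079 192.24280367]
 [  0.           0.           1.        ]]
0.8 (array([613. , -12.1]), array([263.3,  97.4]), 87.9)
645 (array([616.6,  78.5]), array([18. , 43.3]), 88.2)
411 (array([ 610.3, -103.2]), array([20.4, 31.7]), 88.8)
(array([613.4,  -9.5]), array([258.1,  95.9]), 88.2) 13.197172537748628
```

View pics/w0.png

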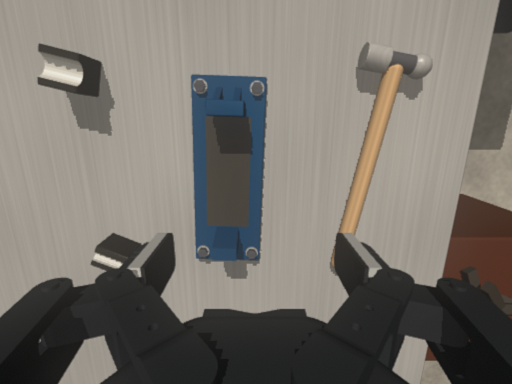

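Request:
{"op": "drive_tool", "data": {"steps": [41.1,-14.5,0,-32,41.1,-14.5,0,-32,41.1,-14.5,0,-32,41.1,-14.5,0,-32,41.1,-14.5,0,-32,41.1,-14.5,0,-32,41.1,-14.5,0,-32,41.1,-14.5,0,-32], "hand": 1, "grip_force": 60}}

```text
time: 1.65
tcp_pos: [516.2, 378.9, 231.6]
tcp_rot: [3.141, 0.0, 2.129]
wrist_force: [-0.0, 0.0, -0.4]
grip_width: 85.5
grip_force: 0.0
```

Request:
{"op": "drive_tool", "data": {"steps": [0,0,0,0,0,0,0,0,0,0,0,0]}}

```text
time: 1.95
tcp_pos: [518.0, 375.4, 231.2]
tcp_rot: [-3.141, 0.002, 2.127]
wrist_force: [0.0, -1.1, 0.3]
grip_width: 85.1
grip_force: 0.0
```

```bash
cat >> h.py <<'E'
def look(x,y,name=None,zmin=38,zmax=70,r=45):
    c=arm.read_camera("wrist"); P=pts(c); s=arm.sense()
    print("t",s["time"],"tcp",s["tcp_pos"].round(1),"yaw",np.degrees(s["tcp_rot"][2]).round(1))
    if name: save(name,c["image"])
    m=(abs(P[...,0]-x)<r)&(abs(P[...,1]-y)<r)&(P[...,2]>zmin)&(P[...,2]<zmax)&(c["depth"]>0)
    q=P[m]; print(len(q),rect(q),q[:,2].max().round(1)); return c,P,q
E
python3 -c "
from h import *
c,P,q=look(505,411,'w1.png')"
```

```text
t 2.0 tcp [518.3 374.9 231.3] yaw 121.8
932 (array([504.8, 411. ]), array([43.7, 56. ]), 33.1) 49.4
```

View pics/w1.png

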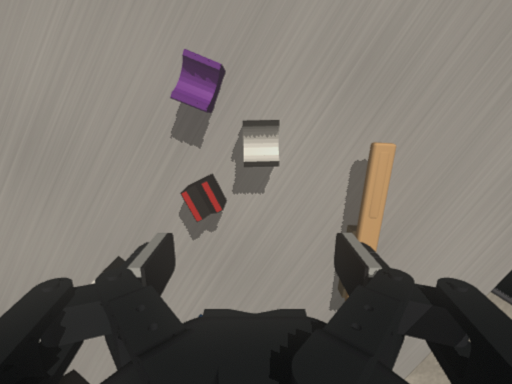

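Request:
{"op": "drive_tool", "data": {"steps": [3.8,0.75,8,-1.3,3.8,0.75,8,-1.3,3.8,0.75,12,-1.3,3.8,0.75,17,-1.3,3.8,0.75,20,-1.3,3.8,0.75,22.6,-1.3,3.8,0.75,22.6,-1.3,3.8,0.75,22.6,-1.3]}}

```text
time: 2.8
tcp_pos: [504.4, 412.2, 5.7]
tcp_rot: [3.141, 0.001, 2.15]
wrist_force: [-0.3, -0.3, 0.6]
grip_width: 85.4
grip_force: 0.0
```

Request:
{"op": "drive_tool", "data": {"steps": [0,0,0,0,0,0,0,0,0,0,0,0,0,0,0,0,0,0,0,0,0,0,0,0,0,0,0,0], "hand": -1, "grip_force": 60}}

```text
time: 3.5
tcp_pos: [503.8, 414.0, 7.1]
tcp_rot: [3.139, -0.0, 2.152]
wrist_force: [-1.4, -1.1, 6.0]
grip_width: 42.6
grip_force: 65.0
```

```bash
cat >> h.py <<'E'
def go(x,y,z,yaw):
    "tool-axis shift (cm) and spin (deg) to TCP x,y,z with die yaw (deg)"
    s=arm.sense(); p=s["tcp_pos"]; f=s["tcp_rot"][2]; d=(np.array([x,y,z])-p)/10
    sp=-(yaw+90-np.degrees(f)); sp=(sp+90)%180-90
    print("go",round(d[0]*np.cos(f)+d[1]*np.sin(f),2),round(d[0]*np.sin(f)-d[1]*np.cos(f),2),round(-d[2],2),round(sp,1))
O=np.array([613.4,-9.5]); PSI=-1.9
def W(hx,hy):
    a=np.radians(PSI); return O+[np.cos(a)*hx-np.sin(a)*hy,np.sin(a)*hx+np.cos(a)*hy]
E
python3 -c "
from h import *
print({k:arm.sense()[k] for k in('time','tcp_pos','grip_width','grip_force')})
go(*W(0,45),135,PSI)"
```

```text
{'time': 3.5, 'tcp_pos': array([503.79918513, 413.97561186,   7.0911854 ]), 'grip_width': 42.570866079910324, 'grip_force': 64.99232411384583}
go -37.74 -11.49 -12.79 35.2
```

Request:
{"op": "drive_tool", "data": {"steps": [0,0,-3,0,0,0,-8,0,0,0,-12.8,0,-37.7,-11.5,-12.8,35.2,-37.7,-11.5,-12.8,35.2,-37.7,-11.5,-12.8,35.2,-37.7,-11.5,-12.8,35.2,-37.7,-11.5,-12.8,35.2]}}

```text
time: 4.3
tcp_pos: [571.9, 171.4, 131.7]
tcp_rot: [-3.138, 0.002, 1.536]
wrist_force: [0.4, 0.6, -7.3]
grip_width: 42.6
grip_force: 64.2
```

```bash
python3 -c "
from h import *
go(*W(0,45),135,PSI)"
```

```text
go -13.43 4.78 -0.33 -0.1
```

Request:
{"op": "drive_tool", "data": {"steps": [-13.4,4.7,0,0,-13.4,4.7,0,0,-13.4,4.7,0,0,-13.4,4.7,0,0,-13.4,4.7,0,0]}}

```text
time: 4.8
tcp_pos: [614.4, 35.3, 131.4]
tcp_rot: [-3.137, 0.001, 1.533]
wrist_force: [0.2, 1.5, -6.8]
grip_width: 43.0
grip_force: 64.1
```

```bash
python3 -c "
from h import *
c,P,q=look(613,-10,'w2.png',6,20,150)
for a in (60,-150):
  m=(P[...,2]>50)&(P[...,2]<66)&(abs(P[...,0]-613)<40)&(abs(P[...,1]-(-9.5+(92 if a>0 else -92)))<25); print(rect(P[m]),m.sum())
go(*W(0,45),25,PSI)"
```

```text
t 4.85 tcp [614.2  38.4 131.6] yaw 88.1
7402 (array([615.7,  66.3]), array([106.2,  96.4]), 88.1) 20.0
(array([616.1,  79. ]), array([17.5, 44. ]), 87.9) 1239
(array([0., 0.]), array([0., 0.]), 0.0) 0
go -0.29 0.08 10.66 -0.0
```

View pics/w2.png

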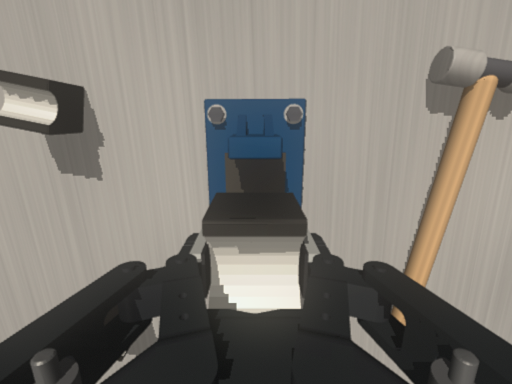

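Request:
{"op": "drive_tool", "data": {"steps": [0,0.1,5,0,0,0.1,9,0,0,0.1,10.8,0,0,0.1,10.8,0,0.3,0.1,10.8,0,0.6,0.1,10.8,0,0.9,0.1,10.8,0,0.9,0.1,10.8,0]}}

```text
time: 5.65
tcp_pos: [618.1, 44.6, 26.7]
tcp_rot: [3.139, 0.003, 1.537]
wrist_force: [0.8, -5.3, -5.8]
grip_width: 42.8
grip_force: 65.0
```

Request:
{"op": "drive_tool", "data": {"steps": [0.1,0,0,0,0.1,0,0,0]}}

```text
time: 5.85
tcp_pos: [618.1, 44.6, 26.7]
tcp_rot: [3.14, 0.004, 1.536]
wrist_force: [-0.2, -6.2, -5.9]
grip_width: 42.5
grip_force: 65.1
```

```bash
python3 -c "
from h import *
s=arm.sense(); print(s['tcp_pos'],s['wrist_force'],np.degrees(s['tcp_rot']))
c,P,q=look(615,60,'w3.png',50,66,90)
print(W(0,51))
go(*W(0,51),21,PSI)"
```

```text
[618.06438981  44.60527406  26.66552923] [-0.21475495 -6.21666848 -5.87792328] [179.88408861   0.23916744  88.00500261]
t 5.9 tcp [618.1  44.6  26.6] yaw 88.0
12772 (array([618.1,  54.7]), array([66.5, 70. ]), 88.2) 66.0
[615.0909141   41.47196101]
go -0.32 -0.29 0.56 -0.1
```

View pics/w3.png

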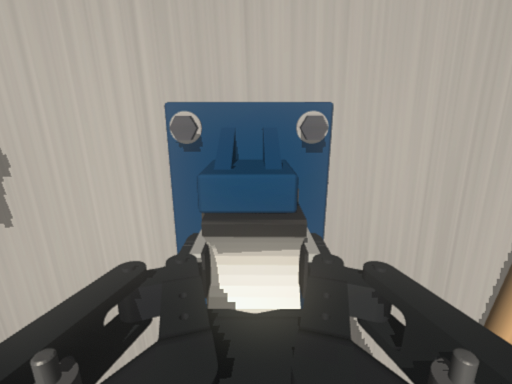

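Request:
{"op": "drive_tool", "data": {"steps": [-0.1,-0.15,0,0,-0.1,-0.3,0.2,0,-0.1,-0.3,0.5,0,-0.1,-0.3,0.75,0,-0.1,-0.3,0.85,0,0.1,-0.3,0.85,0,0.1,-0.3,0.85,0]}}

```text
time: 6.6
tcp_pos: [614.7, 44.7, 18.9]
tcp_rot: [3.141, 0.005, 1.536]
wrist_force: [-2.1, -7.4, 0.3]
grip_width: 43.0
grip_force: 65.8
```

Request:
{"op": "drive_tool", "data": {"steps": [0,0,-0.1,0,0,0,-0.1,0,0,0,-0.1,0,0,0,-4,0,0,0,-9,0,0,0,-14,0,0,0,-18,0,0,0,-18,0], "hand": 1}}

```text
time: 7.4
tcp_pos: [618.9, 51.0, 204.7]
tcp_rot: [3.126, -0.004, 1.539]
wrist_force: [1.1, -0.8, 0.0]
grip_width: 85.4
grip_force: 0.0
```

```bash
python3 -c "
from h import *
c,P,q=look(615,45,None,40,70,75)
q2=q[q[:,1]<67]; print(rect(q2))
go(432,110,235,-14)"
```

```text
t 7.45 tcp [616.7  50.7 201.1] yaw 88.2
2607 (array([615.1,  53.1]), array([77.4, 44.2]), 87.7) 61.9
(array([614.5,  40.9]), array([53.1, 44. ]), 88.1)
go 5.34 -18.65 -3.39 12.2
```

Request:
{"op": "drive_tool", "data": {"steps": [5.3,-18.6,-3,12,5.3,-18.6,-3,12,5.3,-18.6,-3,12,5.3,-18.6,-3,12,5.3,-18.6,-3,12,5.3,-18.6,-3,12]}}

```text
time: 8.05
tcp_pos: [429.3, 109.1, 226.5]
tcp_rot: [-3.141, -0.0, 1.331]
wrist_force: [0.0, 0.0, -0.1]
grip_width: 85.3
grip_force: 0.0
```

```bash
python3 -c "
from h import *
c,P,q=look(428,121,'w4.png')
x,y=rect(q)[0]; go(x,y,5,-14)"
```

```text
t 8.1 tcp [430.5 108.5 226.5] yaw 76.2
1062 (array([427.2, 121. ]), array([44.5, 44. ]), 76.5) 49.1
go 1.13 -0.62 22.15 0.2
```

View pics/w4.png

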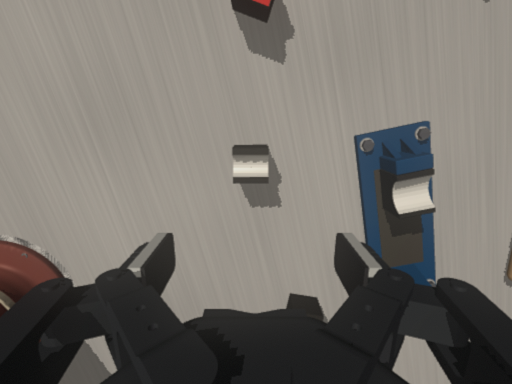

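Request:
{"op": "drive_tool", "data": {"steps": [1.1,-0.6,5,0,1.1,-0.6,10,0,1.1,-0.6,15,0,1.1,-0.6,19,0,1.1,-0.6,21,0,1.1,-0.6,22,0,1.1,-0.6,22,0,1.1,-0.6,22,0]}}

```text
time: 8.9
tcp_pos: [428.1, 120.3, 7.1]
tcp_rot: [3.14, -0.001, 1.328]
wrist_force: [-0.2, 0.2, 0.2]
grip_width: 85.5
grip_force: 0.0
```

Request:
{"op": "drive_tool", "data": {"steps": [0,0,0,0,0,0,0,0,0,0,0,0,0,0,0,0,0,0,0,0,0,0,0,0,0,0,0,0], "hand": -1}}

```text
time: 9.6
tcp_pos: [427.4, 120.6, 7.8]
tcp_rot: [3.14, -0.001, 1.328]
wrist_force: [-0.3, -0.2, 5.5]
grip_width: 43.3
grip_force: 62.2
```

```bash
python3 -c "
from h import *
s=arm.sense(); print(s['wrist_force'],s['tcp_pos']); go(*W(0,-6),110,PSI)"
```

```text
[-0.29323519 -0.17507097  5.48716966] [427.43258835 120.6370704    7.83122425]
go -8.76 21.3 -10.22 -12.0
```

Request:
{"op": "drive_tool", "data": {"steps": [0,0,-3,0,0,0,-8,0,0,0,-11,0,-8.8,21.3,-11,-12,-8.8,21.3,-11,-12,-8.8,21.3,-11,-12,-8.8,21.3,-11,-12,-8.8,21.3,-11,-12]}}

```text
time: 10.4
tcp_pos: [614.3, -21.1, 115.8]
tcp_rot: [3.141, 0.003, 1.533]
wrist_force: [-0.0, -1.0, -6.4]
grip_width: 42.8
grip_force: 65.0
```

Request:
{"op": "drive_tool", "data": {"steps": [0,0,0,0,0,0,0,0]}}

```text
time: 10.6
tcp_pos: [610.8, -17.0, 115.0]
tcp_rot: [-3.137, 0.0, 1.536]
wrist_force: [-1.0, 0.7, -6.3]
grip_width: 42.9
grip_force: 65.1
```

```bash
python3 -c "
from h import *
go(*W(0,-6),27,PSI)"
```

```text
go 0.16 0.24 8.8 -0.1
```

Request:
{"op": "drive_tool", "data": {"steps": [0,0.2,4,0,0,0.2,7,0,0,0.2,9.2,0,0,0.2,9.2,0,0.3,0.2,9.2,0,0.6,0.2,9.2,0,0.9,0.2,9.2,0,0.9,0.2,9.2,0]}}

```text
time: 11.4
tcp_pos: [615.1, -8.9, 25.9]
tcp_rot: [3.141, 0.002, 1.537]
wrist_force: [-0.6, -3.0, -5.1]
grip_width: 43.1
grip_force: 66.3
```

```bash
python3 -c "
from h import *
go(*W(0,1),19,PSI)"
```

```text
go 0.04 -0.17 0.69 -0.0
```

Request:
{"op": "drive_tool", "data": {"steps": [0,-0.15,0.2,0,0,-0.15,0.4,0,0,-0.15,0.6,0,0,-0.15,0.75,0,0.15,-0.15,0.75,0,0.25,-0.15,0.75,0,0.25,-0.15,0.75,0]}}

```text
time: 12.1
tcp_pos: [613.6, -8.8, 19.5]
tcp_rot: [3.141, 0.005, 1.536]
wrist_force: [-3.5, -8.3, 7.9]
grip_width: 42.8
grip_force: 67.9
```

Seated on the plate (+8 N) and pushed against the wide die (−8 N). Release, rise, go to the narrow.

Request:
{"op": "drive_tool", "data": {"steps": [0,0,-0.1,0,0,0,-0.1,0,0,0,-0.1,0,0,0,-4,0,0,0,-9,0,0,0,-14,0,0,0,-19,0,0,0,-19,0], "hand": 1}}

```text
time: 12.9
tcp_pos: [618.7, -2.9, 215.9]
tcp_rot: [3.124, -0.003, 1.539]
wrist_force: [1.3, 0.1, -1.4]
grip_width: 85.4
grip_force: 0.0
```

```bash
python3 -c "
from h import *
go(451,-134,225,-25)"
```

```text
go -13.63 -16.35 -0.91 23.2
```

Request:
{"op": "drive_tool", "data": {"steps": [-13.5,-16.4,-0.9,23.2,-13.5,-16.4,-0.9,23.2,-13.5,-16.4,-0.9,23.2,-13.5,-16.4,-0.9,23.2,-13.5,-16.4,-0.9,23.2,-13.5,-16.4,-0.9,23.2,-13.5,-16.4,-0.9,23.2]}}

```text
time: 13.6
tcp_pos: [446.8, -132.7, 216.4]
tcp_rot: [3.14, -0.002, 1.135]
wrist_force: [1.1, 0.9, -0.1]
grip_width: 85.3
grip_force: 0.0
```

```bash
python3 -c "
from h import *
c,P,q=look(451,-121,'w5.png')
x,y=rect(q)[0]; go(x,y,7,-24)"
```

```text
t 13.65 tcp [ 447.1 -132.3  216.3] yaw 65.1
1005 (array([ 450.2, -122. ]), array([32.1, 43.8]), 66.3) 49.6
go 1.07 -0.15 20.93 -0.9
```

View pics/w5.png

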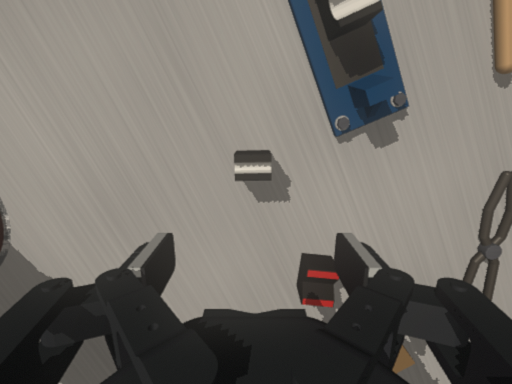

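Request:
{"op": "drive_tool", "data": {"steps": [1.1,-0.1,5,-1,1.1,-0.1,10,-1,1.1,-0.1,15,-1,1.1,-0.1,19,-1,1.1,-0.1,20.5,-1,1.1,-0.1,20.9,-1,1.1,-0.1,20.9,-1,1.1,-0.1,20.9,-1]}}

```text
time: 14.45
tcp_pos: [450.4, -123.4, 8.0]
tcp_rot: [3.139, -0.001, 1.151]
wrist_force: [-0.5, -1.2, 0.2]
grip_width: 85.5
grip_force: 0.0
```

Request:
{"op": "drive_tool", "data": {"steps": [0,0,0,0,0,0,0,0,0,0,0,0,0,0,0,0,0,0,0,0,0,0,0,0,0,0,0,0], "hand": -1}}

```text
time: 15.15
tcp_pos: [449.3, -123.9, 8.2]
tcp_rot: [3.14, -0.0, 1.15]
wrist_force: [-0.5, -0.0, 6.6]
grip_width: 43.2
grip_force: 62.5
```

```bash
python3 -c "
from h import *
s=arm.sense(); print(s['wrist_force'],s['tcp_pos']); go(*W(0,-43),120,PSI)"
```

```text
[-0.53746612 -0.03279495  6.61424541] [ 449.31342555 -123.94886841    8.16931128]
go 13.17 11.93 -11.18 -22.2
```

Request:
{"op": "drive_tool", "data": {"steps": [0,0,-3,0,0,0,-8,0,0,0,-11.4,0,13.2,11.9,-11.4,-22.2,13.2,11.9,-11.4,-22.2,13.2,11.9,-11.4,-22.2,13.2,11.9,-11.4,-22.2,13.2,11.9,-11.4,-22.2]}}

```text
time: 15.95
tcp_pos: [614.6, -47.5, 120.0]
tcp_rot: [3.139, -0.004, 1.543]
wrist_force: [-0.8, -0.0, -5.0]
grip_width: 43.2
grip_force: 64.1
```

Request:
{"op": "drive_tool", "data": {"steps": [0,0,0,0,0,0,0,0]}}

```text
time: 16.15
tcp_pos: [609.1, -53.2, 120.0]
tcp_rot: [-3.137, 0.001, 1.536]
wrist_force: [0.3, 0.2, -4.5]
grip_width: 43.4
grip_force: 64.0
```

```bash
python3 -c "
from h import *
go(*W(0,-43),27,PSI)"
```

```text
go 0.08 0.29 9.3 -0.1
```

Request:
{"op": "drive_tool", "data": {"steps": [0,0.2,4,0,0,0.2,8,0,0,0.2,9.5,0,0,0.2,9.6,0,0.3,0.2,9.6,0,0.5,0.2,9.6,0,0.7,0.2,9.6,0,0.7,0.2,9.6,0]}}

```text
time: 16.95
tcp_pos: [615.0, -48.6, 27.4]
tcp_rot: [3.138, 0.005, 1.536]
wrist_force: [-0.6, -5.2, -4.9]
grip_width: 43.4
grip_force: 64.0
```

```bash
python3 -c "
from h import *
go(*W(0,-37),19.5,PSI)"
```

```text
go 0.2 -0.29 0.79 -0.1
```

Request:
{"op": "drive_tool", "data": {"steps": [-0.1,-0.25,0.2,0,-0.1,-0.25,0.4,0,-0.1,-0.25,0.6,0,-0.1,-0.25,0.8,0,0.1,-0.25,0.9,0,0.3,-0.25,0.9,0,0.3,-0.25,0.9,0]}}

```text
time: 17.65
tcp_pos: [611.8, -48.5, 20.3]
tcp_rot: [3.139, 0.008, 1.534]
wrist_force: [-4.3, -10.9, 11.7]
grip_width: 43.4
grip_force: 66.2
```

Request:
{"op": "drive_tool", "data": {"steps": [-0.1,0,-0.1,0,-0.1,0,-0.1,0,-0.1,0,-0.1,0,0,0,-4,0,0,0,-9,0,0,0,-14,0,0,0,-19,0,0,0,-19,0], "hand": 1}}

```text
time: 18.45
tcp_pos: [616.5, -40.4, 214.8]
tcp_rot: [3.124, -0.002, 1.539]
wrist_force: [-0.0, -0.9, -0.3]
grip_width: 85.3
grip_force: 0.0
```

```bash
python3 -c "
from h import *
c,P,q=look(613,0,'w6.png',40,72,110)
for lo,hi in ((14,68),(-30,13),(-64,-32)):
  k=q[(q[:,1]>lo)&(q[:,1]<hi)]; print(rect(k))
k=q[(q[:,1]<70)&(q[:,1]>-70)]; print('row',rect(k),k[:,1].min(),'target end',W(0,-53))
go(515,-456,225,10)"
```

```text
t 18.5 tcp [614.  -40.4 210.9] yaw 88.2
6065 (array([613.3,  -9.4]), array([201.5,  44.7]), 88.3) 61.6
(array([614.6,  41. ]), array([54.3, 44.6]), 89.3)
(array([613.9,  -8.4]), array([43., 44.]), 89.7)
(array([611.9, -47. ]), array([30.3, 44. ]), 88.3)
row (array([613.7,   4.2]), array([132.7,  44.7]), 88.3) -62.7455874185147 target end [611.64277555 -62.47086144]
go -41.85 -8.6 -1.41 -11.8
```

View pics/w6.png

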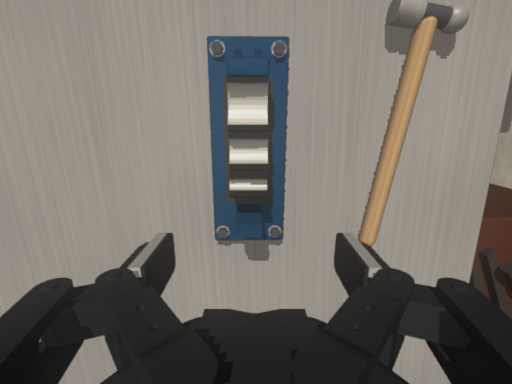

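Request:
{"op": "drive_tool", "data": {"steps": [-41.8,-8.6,-1.4,-11.8,-41.8,-8.6,-1.4,-11.8,-41.8,-8.6,-1.4,-11.8,-41.8,-8.6,-1.4,-11.8,-41.8,-8.6,-1.4,-11.8,-41.8,-8.6,-1.4,-11.8,-41.8,-8.6,-1.4,-11.8,-41.8,-8.6,-1.4,-11.8]}}

```text
time: 19.3
tcp_pos: [517.2, -431.0, 217.5]
tcp_rot: [-3.14, -0.003, 1.745]
wrist_force: [1.1, -0.4, 1.1]
grip_width: 85.5
grip_force: 0.0
```

Request:
{"op": "drive_tool", "data": {"steps": [-4,-0.8,0,0,-4,-0.8,0,0,-4,-0.8,0,0]}}

```text
time: 19.6
tcp_pos: [516.2, -470.9, 216.8]
tcp_rot: [-3.14, -0.004, 1.743]
wrist_force: [1.3, 0.6, 0.7]
grip_width: 85.5
grip_force: 0.0
```

```bash
python3 -c "
from h import *
c,P,q=look(516,-444,'w7.png',55,75)
x,y=rect(q)[0]; go(x,y,25,10.5)"
```

```text
t 19.65 tcp [ 517.4 -469.1  217.5] yaw 100.0
1308 (array([ 516. , -446.4]), array([39.5, 40.3]), 11.8) 67.4
go 2.26 0.26 19.25 -0.5
```

View pics/w7.png

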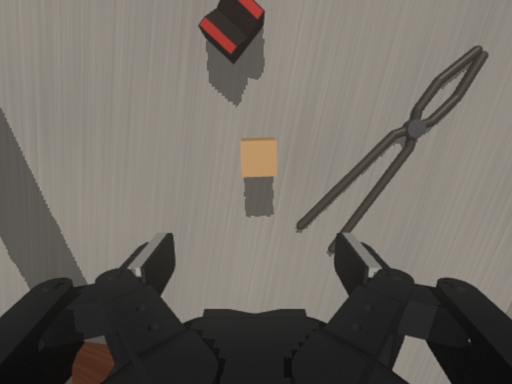

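```bash
python3 -c "
from h import *
go(514.6,-440,26,11.5)"
```

```text
go 2.92 0.23 19.15 -1.5
```

Request:
{"op": "drive_tool", "data": {"steps": [2.9,0.2,5,-1.5,2.9,0.2,9,-1.5,2.9,0.2,13,-1.5,2.9,0.2,16,-1.5,2.9,0.2,18,-1.5,2.9,0.2,19.1,-1.5,2.9,0.2,19.1,-1.5,2.9,0.2,19.1,-1.5]}}

```text
time: 20.45
tcp_pos: [515.0, -441.9, 29.4]
tcp_rot: [3.14, 0.001, 1.771]
wrist_force: [-0.6, 0.1, 0.9]
grip_width: 85.5
grip_force: 0.0
```

Request:
{"op": "drive_tool", "data": {"steps": [0,0,0,0,0,0,0,0,0,0,0,0,0,0,0,0,0,0,0,0,0,0,0,0,0,0,0,0], "hand": -1, "grip_force": 80}}

```text
time: 21.15
tcp_pos: [514.4, -443.2, 29.6]
tcp_rot: [3.14, 0.002, 1.77]
wrist_force: [-0.3, -0.6, 5.8]
grip_width: 39.2
grip_force: 80.9
```

```bash
python3 -c "
from h import *
s=arm.sense(); print(s['wrist_force'],s['tcp_pos']); go(*W(0,-68),140,PSI)"
```

```text
[-0.2708232  -0.5677967   5.83509876] [ 514.41181939 -443.1727849    29.56020167]
go 33.94 16.71 -11.04 13.3
```

Request:
{"op": "drive_tool", "data": {"steps": [0,0,-4,0,0,0,-9,0,0,0,-11.5,0,33.9,16.7,-11.5,13.3,33.9,16.7,-11.5,13.3,33.9,16.7,-11.5,13.3,33.9,16.7,-11.5,13.3,33.9,16.7,-11.5,13.3]}}

```text
time: 21.95
tcp_pos: [577.3, -198.6, 142.8]
tcp_rot: [-3.14, -0.001, 1.537]
wrist_force: [1.6, -0.4, -0.2]
grip_width: 39.0
grip_force: 80.5
```

```bash
python3 -c "
from h import *
go(*W(0,-70),142,PSI)"
```

```text
go 12.02 2.98 0.08 -0.0
```

Request:
{"op": "drive_tool", "data": {"steps": [12,3,0,0,12,3,0,0,12,3,0,0,12,3,0,0,12,3,0,0,12,3,0,0]}}

```text
time: 22.55
tcp_pos: [610.8, -84.6, 143.0]
tcp_rot: [-3.14, 0.002, 1.534]
wrist_force: [-0.3, 0.1, -0.7]
grip_width: 39.0
grip_force: 80.5
```

```bash
python3 -c "
from h import *
c,P,q=look(613,-10,'w8.png',40,72,110)
go(*W(0,-70),80,PSI)"
```

```text
t 22.6 tcp [610.9 -84.7 143.1] yaw 87.9
9311 (array([613. , -12.8]), array([158.5,  44.7]), 88.3) 61.8
go 0.53 0.0 6.31 -0.2
```

View pics/w8.png

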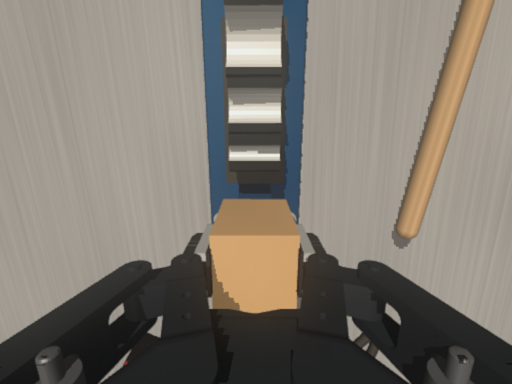

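Request:
{"op": "drive_tool", "data": {"steps": [0.5,0,3,0,0.5,0,6,0,0.5,0,6.3,0,0.5,0,6.3,0]}}

```text
time: 23.0
tcp_pos: [611.1, -78.5, 80.0]
tcp_rot: [-3.14, 0.001, 1.535]
wrist_force: [0.0, 0.3, -0.5]
grip_width: 39.6
grip_force: 80.7
```

Request:
{"op": "drive_tool", "data": {"steps": [0,0,0.5,0,0,0,1,0,0,0,1.3,0,0,0,1.6,0,0,0,1.8,0,0,0,1.8,0]}}

```text
time: 23.6
tcp_pos: [611.8, -78.4, 62.2]
tcp_rot: [3.141, 0.002, 1.537]
wrist_force: [0.5, -4.8, -1.1]
grip_width: 39.0
grip_force: 80.7
```

```bash
python3 -c "
from h import *
go(*W(0,-69),50,PSI)"
```

```text
go -0.01 -0.07 1.22 -0.0
```

Request:
{"op": "drive_tool", "data": {"steps": [-0.15,0,0.2,0,-0.2,0,0.4,0,-0.2,0,0.6,0,-0.2,0,0.8,0,-0.2,0,1.0,0,-0.2,0,1.0,0]}}

```text
time: 24.2
tcp_pos: [611.6, -78.4, 51.9]
tcp_rot: [-3.141, -0.001, 1.538]
wrist_force: [0.3, -2.1, 0.1]
grip_width: 39.3
grip_force: 80.7
```

Request:
{"op": "drive_tool", "data": {"steps": [0,0,0.1,0,0,0,0.2,0,0,0,0.3,0,0,0,0.4,0,0,0,0.4,0]}}

```text
time: 24.7
tcp_pos: [611.8, -78.4, 49.4]
tcp_rot: [3.141, -0.0, 1.538]
wrist_force: [-0.3, -1.0, 5.4]
grip_width: 39.0
grip_force: 81.4
```

Resistance begins right at the expected height; press harder.

Request:
{"op": "drive_tool", "data": {"steps": [0,0,0.2,0,0,0,0.4,0,0,0,0.6,0,0,0,0.8,0,0,0,0.8,0,0,0,0.8,0]}}

```text
time: 25.3
tcp_pos: [612.1, -78.4, 48.9]
tcp_rot: [3.14, -0.0, 1.538]
wrist_force: [-13.3, -0.0, 44.7]
grip_width: 38.9
grip_force: 86.1
```

Request:
{"op": "drive_tool", "data": {"steps": [0,0,-0.4,0,0,0,-0.7,0,0,0,-0.7,0]}}

```text
time: 25.6
tcp_pos: [612.0, -78.4, 49.0]
tcp_rot: [3.141, -0.0, 1.538]
wrist_force: [-4.2, -1.1, 11.9]
grip_width: 38.8
grip_force: 83.1
```

Request:
{"op": "drive_tool", "data": {"steps": [0,0,0,0,0,0,0,0,0,0,0,0,0,0,-4,0,0,0,-9,0,0,0,-14,0,0,0,-16,0,0,0,-16,0], "hand": 1}}

```text
time: 26.4
tcp_pos: [614.3, -78.8, 211.4]
tcp_rot: [3.133, 0.0, 1.538]
wrist_force: [-0.5, 0.3, -0.2]
grip_width: 85.4
grip_force: 0.0
```

```bash
python3 -c "
from h import *
c,P,q=look(613,-10,'w9.png',40,95,115)
for lo,hi,z0 in ((14,66,40),(-30,13,40),(-60,-32,40),(-115,-55,74)):
  k=q[(q[:,1]>lo)&(q[:,1]<hi)&(q[:,2]>z0)]; print(rect(k),np.percentile(k[:,2],[50,95]))
print(W(0,51),W(0,1),W(0,-37),W(0,-73))"
```

```text
t 26.45 tcp [612.6 -78.7 208.7] yaw 88.1
7964 (array([613.2, -12.8]), array([200.9,  44.7]), 88.4) 87.0
(array([614.4,  40. ]), array([52.3, 44.3]), 89.0) [50.44951802 59.79152273]
(array([613.4,  -8.8]), array([43.4, 44.2]), 88.0) [54.61357772 60.17531481]
(array([612.1, -46. ]), array([43.9, 27.8]), 0.0) [58.39590109 60.44889697]
(array([611.9, -82.2]), array([40.4, 39.9]), 88.4) [84.54639276 85.6510178 ]
[615.0909141   41.47196101] [613.43315518  -8.50054978] [612.1732584  -46.47965799] [610.97967198 -82.45986576]
```

View pics/w9.png

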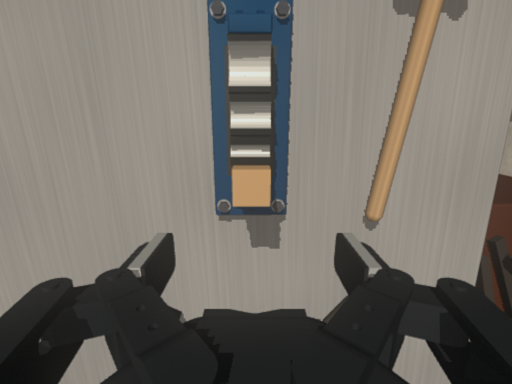

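The wedge top stands at about 84.5 mm (home is 84), at (251,186) in the picture. The row is packed tight and the hand is clear.

```bash
python3 -c "
from h import *
print(arm.close_job())"
```

```text
the job is handed in; nothing more can be done
None
```

The wide, medium and narrow swages are packed in order from the square stop, and the wedge is driven home with about 45 N and released. The job was handed in at about 26 s and the hand-in call returned no verdict. The last wrist picture shows the row within about 1 mm of target and the wedge top at about 84.5 mm (84 is home); I moved no V-block, hammer, tongs or brush.

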